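# Close a two-part mould with a ball-hitch lifting coupler, unhitch it and hold it up

## Robot

A 7-joint arm with a two-finger parallel gripper is mounted at the origin on a cart in front of the work surface, level with it; the furniture and walls round the work are solid. World frame = base frame: x ahead of the robot, y to its left, z up, the work surface at z = 0. Lengths are in m, angles in rad, forces in N, time in s.
With the tool pointing down it reaches from about 0.4 to 0.85 m from the base axis. Payload 4.5 kg.
Tool frame: the origin (TCP) lies midway between the tips of the shut fingers; the grasp point (between the pads) lies 19 mm behind it; z points along the fingers, y is the line along which they close (so a half turn about z gives the same grasp; the last joint's range is limited). The gripper opens to 88 mm and grips with 3 to 60 N. Pads are 18 mm wide; open, the fingers measure 123 mm over their backs; the gripper's body (75 mm by 187 mm) begins 45 mm behind the grasp point.
Start: joints at [1.169, 0.689, -0.195, 1.565, 0.157, 0.902, -0.215], TCP at [0.264, -0.567, 0.202] pointing down, gripper open.
Joint ranges: [-3.01, 3.01], [-0.46, 2.08], [-1.47, 1.51], [0.13, 2.56], [-1, 4.14], [0.04, 2.09], [-2.66, 2.66]. Speed limits (rad/s): [2.57, 2.57, 3.14, 3.14, 3.14, 3.14, 3.14].

## Interface

Orientations are given as a 3x3 rotation matrix whose columns are the frame's x, y, z axes.
In Python, from rig import manip, optics, order, monitor gives the robot as it stands. Calls block until the motion is done:
- manip.goto(position, orientation): joint-space move of the TCP to a pose.
- manip.move_l(position, orientation=None, speed=0.15, until_force=None): straight line of the TCP; orientation=None keeps the orientation; speed is the mean speed in m/s. With until_force (N) it stops when the force on the tool has changed by that much, and returns True; else False.
- manip.move_j(angles): joint-space move.
- manip.let_go() and manip.grab(squeeze=None): open the fingers fully, or close them until they stop; squeeze is the grip in N (None keeps the last).
- manip.pause(seconds).
- manip.ik(position, orientation): joint angles nearest the present ones, or None.
- optics.snapshot(name): name is "scene" or "side" or "wrist"; returns the picture (480x640x3 uint8, red, green, blue); there is no depth.
- optics.camera_info(name): a dict with "intrinsics" (3x3 intrinsics, pixels), "extrinsics" (4x4, takes a point from camera to world coordinates); the wrist camera has in their place "hand_eye" (4x4, takes a point from camera to tool coordinates, whose origin is the TCP and whose axes are the flange's). Camera axes: x right, y down, z forward; pixel columns grow to the right and rows downward; lengths in m; the calibration is good to about 2 mm. A picture is of the moment at which its call begins: read the wrist's pose just before it. camera_info takes no time and is no camera call.
A pose or a line that the arm cannot do raises manip.PlanningError and nothing moves.
- order.finish_job(): hands the job in; it is judged then, once.
Readings, each from a call of its own:
- monitor.read_time_s(): time.
- monitor.read_joint_pos(): joint angles.
- monitor.read_joint_velocities(): joint speeds.
- monitor.read_effort(): joint torques, N m.
- monitor.read_tcp_pos(): TCP position.
- monitor.read_orientation(): TCP orientation.
- monitor.read_force(): force on the tool from outside, world axes, zero at the start.
- monitor.read_ft_torque(): the same for the moment, N m.
- monitor.read_width(): finger opening in m.
- monitor.read_gripper_force(): force on a finger pad.
Only numpy, scipy, OpenCV 4.12 (cv2) and the standard library are available. Lean on these libraries where they do the work, as an engineer would, in place of code of your own. Each camera call takes 0.05 s, during which the arm holds its last target. There are 200 camera calls.

## Task

Carry the aluminium top half of the mould by the lifting coupler hitched to its ball, lower it over the two locating pins of the steel bottom half until it lies flush, and keep hold of it until then: do not drop it or unhitch it early. Then, with the mould closed, pull the coupler's spring latch sideways, lift the coupler off the ball, and finish while still holding the coupler still in the air, its underside at least 5 cm clear above the ball. Leave the mould closed and the other things on the bench where they are.

Things in the scene. Friction and masses are not known exactly. Their poses are not given: they have to be found in the camera images.
- mould_bottom: Bottom half of the mould: dark steel block 160x100x30 mm (x, y, z), open cavity in its top, a small clamping foot at each end; fixed to the bench, at the left or the right. Origin: centre of its underside; top face 30 mm above. Two locating pins, 10 mm in diameter with tapering noses, stand 22 mm above the top face at (-55, -28) and (55, 28) mm.
- mould_top: Top half: loose aluminium plate 150x90x16 mm, about 0.5 kg, flat on the bench at the start. Origin: centre of its underside. Two 13.5 mm through holes at (-55, -28) and (55, 28) mm. Closed, its origin lies 30 mm above the bottom half's origin, x axes in line, either way round. On its top two ribs, 9 mm high, along x at y = +-18 to 23 mm, keep the coupler in line (2.5 degrees of play).
- ball (a point): Centre of the ball stud on the plate: ball 22 mm in diameter, centre 46 mm above the plate's origin, 30 mm above its top face.
- coupler: Grey lifting coupler, 0.28 kg with latch, hitched over the ball at the start, 16 mm above the plate's origin and with the same axes: square socket 33x33x50 mm, four low feet, and a tongue stub (tube 26x26 mm) reaching 85 mm along +x. Origin: centre of its underside. Lifted while latched it rises 1.5 mm, then carries the plate, which hangs level with a little play.
- latch (a joint): Slide of the spring latch, m: 0 latched, 0.020 open against a stop. Opens as the tab is pulled to the coupler's +y: to the left looking from the ball out along the tongue stub, the side where the steel strap comes down outside the socket. Spring 2.4 N at 0, 4.8 N at 0.020. Its fork lies under the ball; from 0.017 on the coupler lifts off freely. It springs back when let go or clear of the ball.
- latch_tab (a point): Grip point on the latch's upright finger tab on top of the coupler, above the ball: 82 mm above the coupler's origin, tab from 58 to 100 mm. Tab 10 mm thick along the coupler's y, 32 mm wide along x. Pinched across its thickness from above (40 N is ample) it carries coupler and plate and also pulls the latch. Moves with the latch.
- solder_tin: round flat white tin with a yellow top, 44 mm across, 20 mm high, standing between the working areas; bystander, origin under its centre
- charcoal_block: black charcoal soldering block, 44x68x25 mm, toward the back; bystander, origin under its centre
- pliers: red-handled flat-nose pliers, 40x120x12 mm, lying toward the back; bystander, origin under its centre
- flint_striker: wire flint striker with a cup at one end, 36x128x17 mm, lying at the left; bystander, origin under its centre
- tweezers: cross-lock tweezers, 20x166x10 mm, lying at the right; bystander, origin under its centre
- iron_weight: black cast iron weight with a ring, 63x63x94 mm, at the left front; bystander, origin under its centre

How it is judged:
On the way, in this order (a step that is already met when the one before it is completed fails the run):
1. the top half lies flush on the bottom half, over both pins, with the coupler still hitched (z of mould_top in the frame of mould_bottom between 0.028 and 0.032 m and horizontal distance between mould_top and mould_bottom below 0.003 m and angle between the x axis of mould_top and the x axis of mould_bottom, either way round below 0.06 rad and angle between mould_top's own z axis and vertical below 0.03 rad and z of coupler in the frame of mould_top below 0.026 m and value of joint latch below 0.008 m), for 0.2 s.
2. the latch is pulled open while the mould stays closed and the coupler is still on the ball (z of mould_top in the frame of mould_bottom between 0.028 and 0.032 m and horizontal distance between mould_top and mould_bottom below 0.003 m and angle between the x axis of mould_top and the x axis of mould_bottom, either way round below 0.06 rad and angle between mould_top's own z axis and vertical below 0.03 rad and value of joint latch above 0.012 m and z of coupler in the frame of mould_top below 0.03 m), for 0.05 s.
At the end, for the whole second after the job is handed in: Top half flush on the bottom half (height within 2 mm, centres 3 mm, turn 0.06 rad, tilt 0.03 rad), at rest; coupler in the fingers (over 1 N), still (under 3 cm/s), its underside over 0.13 m above the bench (over 4 cm above the ball), touching neither mould half (z of mould_top in the frame of mould_bottom between 0.028 and 0.032 m and horizontal distance between mould_top and mould_bottom below 0.003 m and angle between the x axis of mould_top and the x axis of mould_bottom, either way round below 0.06 rad and angle between mould_top's own z axis and vertical below 0.03 rad and height (world z) of coupler above 0.13 m and contact force between the fingers and coupler above 1 N and contact force between coupler and mould_top below 0.1 N and contact force between coupler and mould_bottom below 0.1 N and linear speed of coupler below 0.03 m/s and linear speed of mould_top below 0.02 m/s); the arm keeps its last pose, push and grip.
It fails at once if the coupler comes off the ball while the mould is not closed (distance between coupler and mould_top above 0.04 m and (z of mould_top in the frame of mould_bottom above 0.034 m or horizontal distance between mould_top and mould_bottom above 0.004 m)).
It fails at once if the top half is let go above the bottom half before it is flush (z of mould_top in the frame of mould_bottom above 0.038 m and horizontal distance between mould_top and mould_bottom below 0.06 m and contact force between the fingers and coupler below 0.05 N and contact force between the fingers and mould_top below 0.05 N).
It fails at once if another thing on the bench is moved more than 3 cm (distance of any of solder_tin, charcoal_block, pliers, flint_striker, tweezers, iron_weight from where it was at the start of the episode above 0.03 m).
It also fails if it takes over 54 s, if anything falls off the work surface, if the arm or the gripper's body presses on something with over 40 N, if the wrist force passes 120 N, or if a joint passes its speed limit or range.

## Working session

There is one attempt and no reset: what is moved stays moved. The work goes in short steps, each a Python script; the robot and the scene stay as the last script left them, time stands still between calls to the robot, and variables do not carry over. Pictures are saved under pics/ and viewed, at most 10 in all, crops included, and the job is handed in when it is done.

```bash
mkdir -p pics; ls; python3 - <<'E'
from rig import manip,optics,order,monitor
import cv2,numpy as np
for n in ["scene","side"]:
    im=optics.snapshot(n); cv2.imwrite(f"pics/{n}0.png",im[...,::-1])
    c=optics.camera_info(n); print(n,np.round(c["intrinsics"],1).tolist(),np.round(c["extrinsics"],4).tolist())
c=optics.camera_info("wrist");print(np.round(c["intrinsics"],1).tolist(),np.round(c["hand_eye"],4).tolist())
print(monitor.read_time_s(),monitor.read_orientation())
E
```

```text
pics
scene [[556.4, 0.0, 316.7], [0.0, 556.4, 243.7], [0.0, 0.0, 1.0]] [[0.5144, -0.4055, 0.7557, -0.7795], [-0.8575, -0.2347, 0.4578, -0.7532], [-0.0082, -0.8835, -0.4684, 0.8923], [0.0, 0.0, 0.0, 1.0]]
side [[498.1, 0.0, 316.9], [0.0, 498.1, 244.4], [0.0, 0.0, 1.0]] [[-0.9329, -0.1937, 0.3036, 0.1277], [-0.3597, 0.5437, -0.7583, 1.0567], [-0.0183, -0.8166, -0.5769, 0.8376], [0.0, 0.0, 0.0, 1.0]]
[[415.1, 0.0, 321.7], [0.0, 415.1, 233.1], [0.0, 0.0, 1.0]] [[0.0007, -0.9566, -0.2915, 0.075], [1.0, 0.0008, -0.0002, -0.0001], [0.0004, -0.2915, 0.9566, -0.1808], [0.0, 0.0, 0.0, 1.0]]
0.1 [[ 9.06518524e-01  4.22165213e-01 -8.36139534e-04]
 [ 4.22166015e-01 -9.06517385e-01  1.44420056e-03]
 [-1.48283788e-04 -1.66218425e-03 -9.99998608e-01]]
```

View pics/scene0.png

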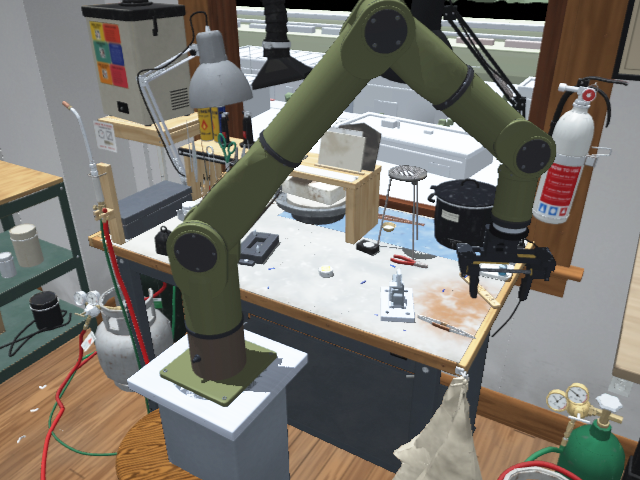

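View pics/side0.png

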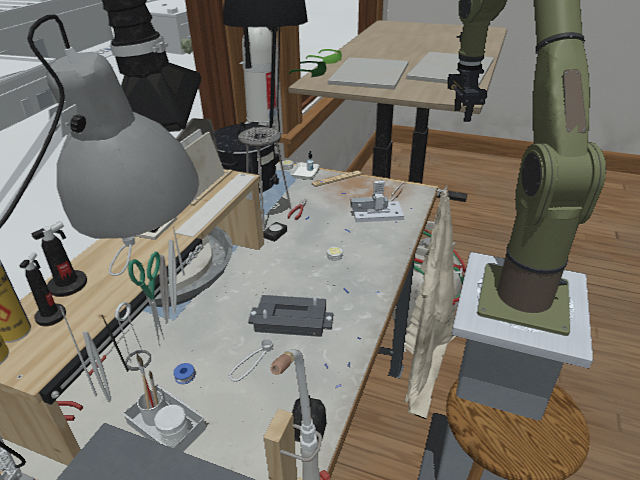

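The top half with its coupler sits at scene (398,300) / side (378,210). The steel bottom half is at scene (260,247) / side (292,315). I'll compute rough positions, then look with the wrist camera.

```bash
cat >h.py <<'E'
from rig import manip,optics,order,monitor
import cv2,numpy as np
def ray(n,u,v,z,pose=None):
    c=optics.camera_info(n)
    if n=="wrist":
        T=np.eye(4);T[:3,:3]=pose[1];T[:3,3]=pose[0];E=T@c["hand_eye"]
    else: E=np.array(c["extrinsics"])
    d=E[:3,:3]@np.linalg.solve(c["intrinsics"],[u,v,1.]); o=E[:3,3]
    return o+d*(z-o[2])/d[2]
def R(yaw): # tool x at yaw, z down
    c,s=np.cos(yaw),np.sin(yaw); return np.array([[c,s,0],[s,-c,0],[0,0,-1.]])
def snap(name):
    p=(np.array(monitor.read_tcp_pos()),np.array(monitor.read_orientation()))
    im=optics.snapshot("wrist"); cv2.imwrite(f"pics/{name}.png",im[...,::-1])
    np.savez(f"pics/{name}.npz",p=p[0],R=p[1]); return im,p
def load(name):
    d=np.load(f"pics/{name}.npz"); return cv2.imread(f"pics/{name}.png"),(d["p"],d["R"])
E
python3 - <<'E'
from h import *
for n,u,v,z in [("scene",398,312,.016),("side",378,214,.016),("scene",260,246,.03),("side",292,312,.03),("scene",326,271,.02),("side",335,250,.02)]: print(n,ray(n,u,v,z).round(3))
t=ray("side",378,214,.016); b=ray("side",292,312,.03)
# view top
for yaw in np.arange(-3,3.1,.5):
    q=manip.ik([t[0],t[1],.25],R(yaw)); q2=manip.ik([b[0],b[1],.25],R(yaw)); print(yaw,None if q is None else np.round(q,2),None if q2 is None else np.round(q2,2))
E
```

```text
scene [ 0.404 -0.293  0.016]
side [ 0.44  -0.24   0.016]
scene [0.504 0.242 0.03 ]
side [0.509 0.273 0.03 ]
scene [ 0.489 -0.017  0.02 ]
side [ 0.5  -0.01  0.02]
-3.0 [ 1.02  0.62 -1.02  1.85  0.62  1.03  1.46] [-0.02  0.75 -1.04  1.63  0.69  1.18  0.49]
-2.5 [ 1.11  0.73 -1.25  1.84  0.76  1.16  1.81] [ 0.05  0.84 -1.25  1.63  0.82  1.3   0.87]
-2.0 [-0.03  0.55  0.72  1.9  -0.47  0.87 -2.65] [ 0.05  0.84 -1.25  1.63  0.82  1.3   1.37]
-1.5 [ 0.14  0.49  0.41  1.89 -0.26  0.82 -2.38] [ 0.05  0.84 -1.25  1.63  0.82  1.3   1.87]
-1.0 [ 0.24  0.47  0.25  1.88 -0.16  0.8  -1.99] [-0.97  0.66  0.72  1.68 -0.5   0.99 -2.64]
-0.5 [ 0.35  0.46  0.1   1.88 -0.06  0.8  -1.6 ] [-0.61  0.57  0.07  1.66 -0.05  0.91 -2.6 ]
0.0 [ 0.45  0.46 -0.07  1.87  0.04  0.81 -1.21] [-0.51  0.57 -0.11  1.66  0.07  0.92 -2.22]
0.5 [ 0.55  0.47 -0.22  1.87  0.13  0.82 -0.8 ] [-0.41  0.58 -0.28  1.65  0.19  0.94 -1.82]
1.0 [ 0.64  0.48 -0.36  1.86  0.22  0.84 -0.4 ] [-0.3   0.6  -0.46  1.64  0.31  0.97 -1.44]
1.5 [ 0.73  0.49 -0.5   1.86  0.3   0.86  0.01] [-0.23  0.62 -0.6   1.64  0.4   1.01 -1.02]
2.0 [ 0.82  0.52 -0.64  1.86  0.39  0.89  0.42] [-0.16  0.65 -0.73  1.64  0.48  1.05 -0.6 ]
2.5 [ 0.91  0.55 -0.79  1.85  0.48  0.94  0.82] [-0.1   0.68 -0.86  1.63  0.57  1.09 -0.18]
3.0 [ 0.98  0.6  -0.94  1.85  0.57  0.99  1.23] [-0.04  0.72 -0.98  1.63  0.64  1.14  0.25]
```

```bash
python3 - <<'E'
from h import *
manip.goto([.42,-.25,.26],R(1.5)); manip.pause(.3); a,_=snap("top1")
manip.goto([.507,.258,.26],R(1.5)); manip.pause(.3); b,_=snap("bot1")
cv2.imwrite("pics/both.png",np.vstack([a[60:360,:],b[60:360,:]])[...,::-1])
print(monitor.read_time_s())
E
```

```text
4.0083
```

View pics/both.png

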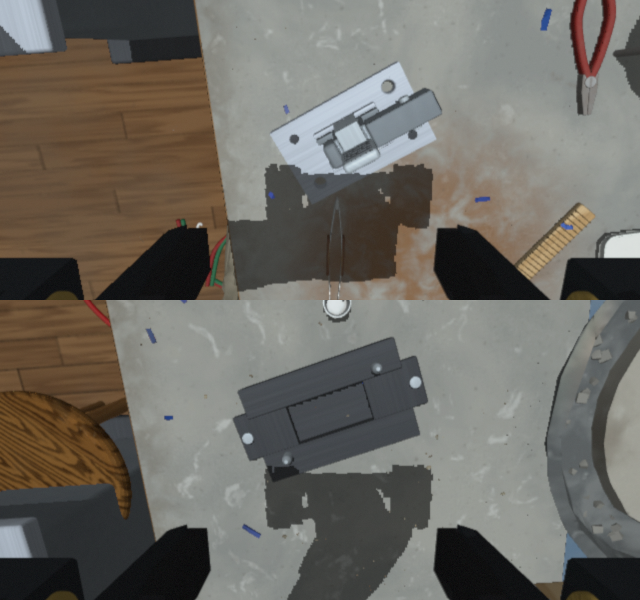

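The upper half shows the plate, with its holes at full-image px (388,146) and (320,242) and the tongue pointing up and right. The lower half shows the steel block, with pins at px (377,129) and (287,220). The nearest match is a small turn with the same way round.

Next I'll take a lower view of the bottom half with the tool in line with it, at the height relation the carried plate will have.

```bash
python3 - <<'E'
from h import *
def est(n,a,b,z):
    im,p=load(n); A=ray("wrist",*a,z,p);B=ray("wrist",*b,z,p); d=A-B
    c=(A+B)/2; yaw=np.arctan2(d[1],d[0])-np.arctan2(56,110)
    print(n,c.round(4),"yaw",yaw.round(4),"sep",np.linalg.norm(d).round(4),"want .1234"); return c,yaw
ct,yt=est("top1",(388,146),(320,242),.016)
cb,yb=est("bot1",(377,129),(287,220),.05)
np.savez("est.npz",ct=ct,yt=yt,cb=cb,yb=yb)
manip.goto([cb[0],cb[1],.13],R(yb)); manip.pause(.3); b,_=snap("bot2")
manip.goto([ct[0],ct[1],.25],R(yt)); manip.pause(.3); a,_=snap("top2")
cv2.imwrite("pics/both2.png",np.vstack([b[60:360,:],a[60:360]])[...,::-1])
print(monitor.read_time_s(),manip.ik([ct[0],ct[1],.079],R(yt)),manip.ik([cb[0],cb[1],.109],R(yb)))
E
```

```text
top1 [ 0.4507 -0.266   0.016 ] yaw 0.435 sep 0.1225 want .1234
bot1 [0.5162 0.2696 0.05  ] yaw 0.2537 sep 0.1206 want .1234
7.7167 [ 0.6022459   0.75897356 -0.25896785  1.9742658   0.40942661  0.45860451
 -1.09456898] [-0.40515561  0.76474358 -0.26801361  1.77941662  0.3124191   0.63915383
 -2.17151309]
```

View pics/both2.png

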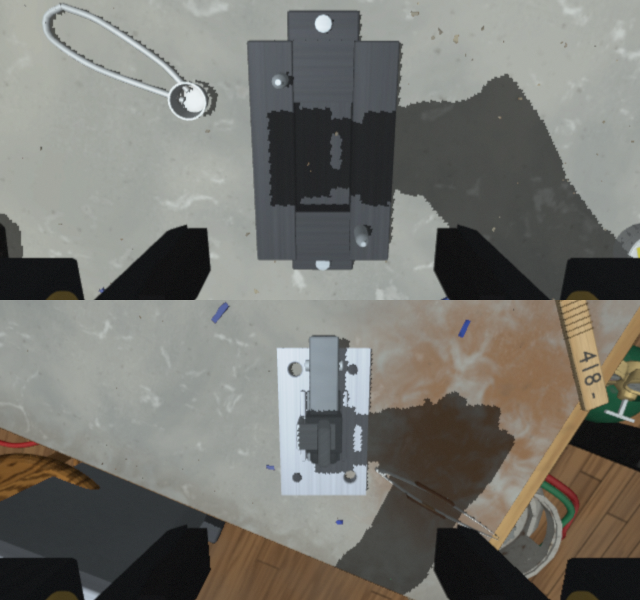

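Bottom half: pins at full-image px (279,141) and (362,296). Plate: holes at px (295,129) and (350,237), with the tongue pointing straight up, so the yaw is right. I'll zoom in to refine these.

```bash
python3 - <<'E'
from h import *
b,_=load("bot2");a,_=load("top2")
def c(im,u,v): return cv2.resize(im[v-20:v+20,u-20:u+20],(280,280),interpolation=cv2.INTER_NEAREST)
cv2.imwrite("pics/z.png",np.vstack([np.hstack([c(b,279,141),c(b,362,296)]),np.hstack([c(a,295,129),c(a,350,237)])]))
E
```

```text
(no output)
```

View pics/z.png

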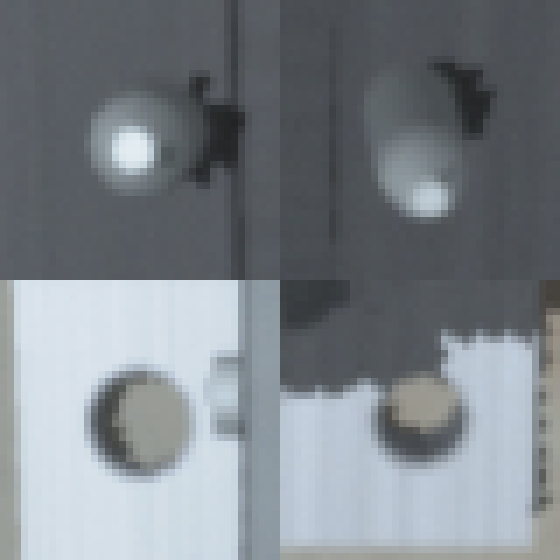

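```bash
python3 - <<'E'
from h import *
def est(n,a,b,z):
    im,p=load(n); A=ray("wrist",*a,z,p);B=ray("wrist",*b,z,p); d=A-B
    c=(A+B)/2; yaw=np.arctan2(d[1],d[0])-np.arctan2(56,110)
    print(n,c.round(4),"yaw",yaw.round(4),"sep",np.linalg.norm(d).round(4),"tool rel",(p[1].T@(c-p[0])).round(4)); return c,yaw
ct,yt=est("top2",(294.2,129.1),(349.8,236.7),.016)
cb,yb=est("bot2",(277.4,141.6),(363.2,304.1),.052)
np.savez("est.npz",ct=ct,yt=yt,cb=cb,yb=yb)
# tab px check
_,p=load("top2"); print("tab",(R(yt).T@(ray("wrist",326,180,.116,p)-ct)).round(4))
a,_=load("top2"); cv2.imwrite("pics/tab.png",cv2.resize(a[100:270,260:400],None,fx=4,fy=3.5,interpolation=cv2.INTER_CUBIC))
E
```

```text
top2 [ 0.451  -0.2668  0.016 ] yaw 0.4395 sep 0.123 tool rel [-0.0005  0.0011  0.2339]
bot2 [0.5164 0.2691 0.052 ] yaw 0.2537 sep 0.1229 tool rel [-0.0002  0.0005  0.0784]
tab [ 0.022  0.002 -0.1  ]
```

View pics/tab.png

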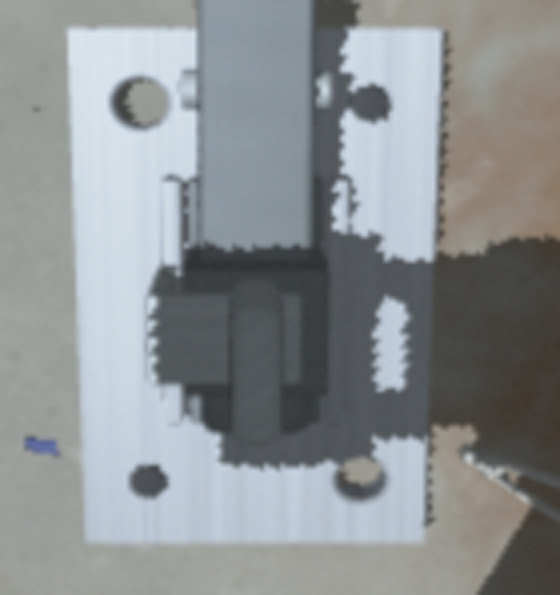

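The tab's top is centred within about 0.5 mm of the hole-derived plate centre. Now I'll grasp, lift and look at the plate in the hand.

```bash
python3 - <<'E'
from h import *
d=np.load("est.npz"); ct,yt=d["ct"],float(d["yt"])
manip.move_l([ct[0],ct[1],.14],R(yt)); 
print(manip.move_l([ct[0],ct[1],.079],speed=.08,until_force=8))
manip.grab(40); print(monitor.read_width(),monitor.read_gripper_force(),monitor.read_tcp_pos())
f0=monitor.read_force()
manip.move_l([ct[0],ct[1],.10],speed=.03); print(f0,monitor.read_force())
manip.move_l([ct[0],ct[1],.22],speed=.12); manip.pause(.5)
a,_=snap("held1"); print(monitor.read_force(),monitor.read_width(),monitor.read_time_s())
cv2.imwrite("pics/held1c.png",cv2.resize(a[40:340,170:470],(600,600),interpolation=cv2.INTER_CUBIC)[...,::-1])
E
```

```text
False
0.000638604333966904 2.898562252521515 [ 0.45167683 -0.26711681  0.07974895]
[-0.26732158 -0.11157473  5.37064658] [-0.16916039  0.07763419  0.24985501]
[ 0.99511581  0.32065716 -0.45268258] 0.0004638739091282153 13.3667
```

View pics/held1c.png

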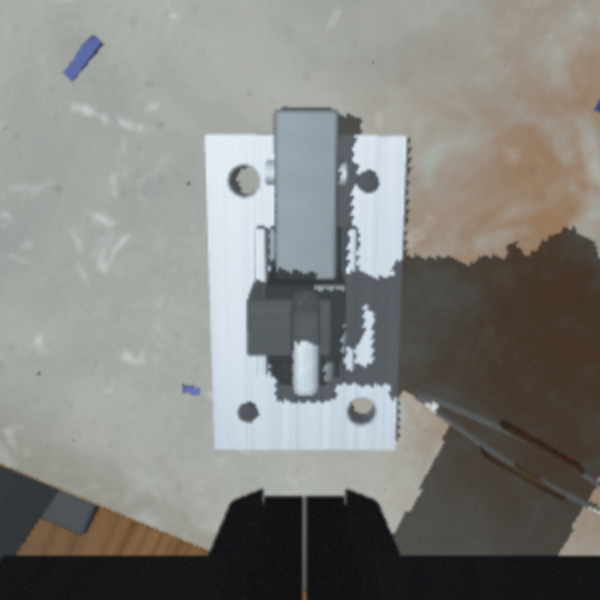

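The fingers shut on nothing (width 0.6 mm), so the tab was missed. I'll cross-check the tool and tab positions with the scene and side cameras.

```bash
python3 - <<'E'
from h import *
c=[]
P=np.array(monitor.read_tcp_pos()); print(P,monitor.read_orientation())
for n in ["scene","side"]:
    im=optics.snapshot(n); cv2.imwrite(f"pics/{n}1.png",im[...,::-1])
    ci=optics.camera_info(n);E=np.linalg.inv(ci["extrinsics"]);K=ci["intrinsics"]
    def pr(X): q=K@(E[:3,:3]@X+E[:3,3]); return (q[:2]/q[2]).round(1)
    print(n,"tcp",pr(P),"tab top expected",pr(np.array([.451,-.2668,.116])),"plate ctr",pr(np.array([.451,-.2668,.016])))
    u,v=pr(np.array([.451,-.2668,.1])).astype(int)
    c.append(cv2.resize(im[v-75:v+75,u-50:u+50],(400,600),interpolation=cv2.INTER_CUBIC)); print("crop origin",u-50,v-75)
cv2.imwrite("pics/ss.png",np.hstack(c)[...,::-1])
E
```

```text
[ 0.45098343 -0.26677663  0.21995   ] [[ 9.04962819e-01  4.25490649e-01 -6.88758243e-05]
 [ 4.25490652e-01 -9.04962818e-01  4.93156719e-05]
 [-4.13467028e-05 -7.39348689e-05 -9.99999996e-01]]
scene tcp [400.6 236.4] tab top expected [398.3 270.3] plate ctr [396.1 301. ]
crop origin 347 200
side tcp [380.3 149.5] tab top expected [378.4 181.1] plate ctr [376.8 209.2]
crop origin 328 110
```

View pics/ss.png

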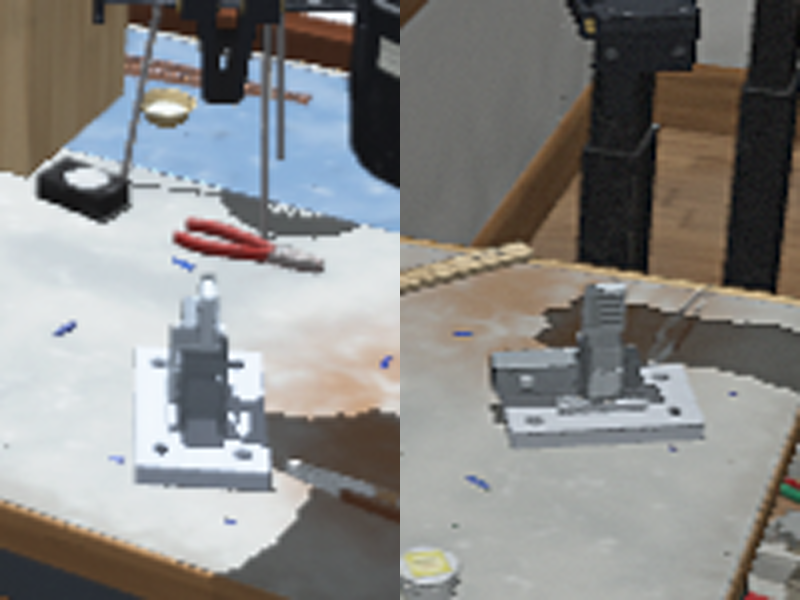

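Both fixed cameras confirm the tab position: its top is at scene (399,270) and side (380,182), as predicted. The fingertips, at scene (402.5,225.7), show about 32 mm higher than the reported TCP. The wrist view agrees, with the tip edge at v=285 instead of about 255. So the real fingertips sit about 32 mm behind the nominal TCP and the fingers closed above the tab. I'll go lower, guarded by force.

```bash
python3 - <<'E'
from h import *
d=np.load("est.npz"); ct,yt=d["ct"],float(d["yt"])
_,p=load("held1")
A=ray("wrist",170+244/2,40+181/2,.016,p);B=ray("wrist",170+361/2,40+410/2,.016,p);D=A-B
print("ctr now",((A+B)/2).round(4),np.arctan2(D[1],D[0])-np.arctan2(56,110),"was",ct.round(4),yt)
manip.let_go()
manip.move_l([ct[0],ct[1],.13],R(yt)); 
print(manip.move_l([ct[0],ct[1],.050],speed=.08,until_force=6))
manip.grab(40); print(monitor.read_width(),monitor.read_gripper_force(),monitor.read_tcp_pos(),monitor.read_force(),monitor.read_time_s())
E
```

```text
ctr now [ 0.4513 -0.2671  0.016 ] 0.436653608158801 was [ 0.451  -0.2668  0.016 ] 0.4394710754678652
False
0.009855962430380595 39.999730763956904 [ 0.45097107 -0.26682495  0.04995625] [ 1.04139029 -0.08937809 -0.59420849] 17.85
```

The tab is now gripped (width 9.9 mm at 40 N). Lifting and looking.

```bash
python3 - <<'E'
from h import *
d=np.load("est.npz"); ct,yt=d["ct"],float(d["yt"])
manip.move_l([ct[0],ct[1],.06],speed=.03); print(monitor.read_force())
manip.move_l([ct[0],ct[1],.13],speed=.1); manip.pause(.5)
a,_=snap("held2"); print(monitor.read_force(),monitor.read_width(),monitor.read_time_s())
cv2.imwrite("pics/held2c.png",cv2.resize(a[40:340,170:470],(600,600),interpolation=cv2.INTER_CUBIC)[...,::-1])
E
```

```text
[ 0.17987344  0.98789291 -8.6117131 ]
[-0.14334393 -0.20457099 -7.71110248] 0.00960788391851241 19.7333
```

View pics/held2c.png

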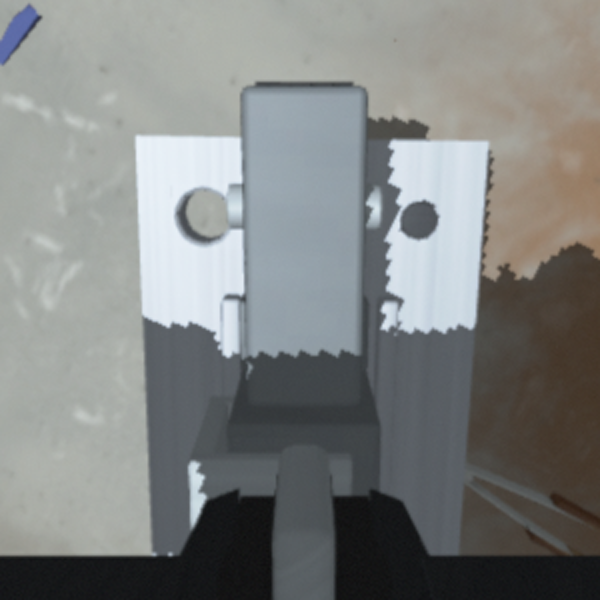

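The plate hangs in the hand, with a hole at px (272.8,147.8), the second small hole at (379,149.8), and the front corners at (238,107) and (415,111). It is turned about 0.02 rad clockwise relative to the tool. I'll carry it over the pins with correction, then look again.

```bash
cat >>h.py <<'E'
def inhand(p,hole,cl,cr,zt):
    "plate pose in tool xy from hole (55,28) and the two front corners (75,+-45); plate y = -tool y"
    f=lambda a:(p[1].T@(ray("wrist",*a,zt,p)-p[0]))[:2]
    H,L,Rr=f(hole),f(cl),f(cr); e=Rr-L
    psi=np.arctan2(e[0],e[1])     # world-sense yaw of plate rel. tool
    ax=np.array([np.cos(psi),-np.sin(psi)]); ay=np.array([-np.sin(psi),-np.cos(psi)])
    c1=H-.055*ax-.028*ay; c2=(L+Rr)/2-.075*ax
    print("psi",psi.round(4),"c(hole)",c1.round(4),"c(edge)",c2.round(4),"width",np.linalg.norm(e).round(4)); return psi,c1,c2
E
python3 - <<'E'
from h import *
d=np.load("est.npz"); cb,yb=d["cb"],float(d["yb"])
_,p=load("held2")
psi,c1,c2=inhand(p,(272.75,147.75),(237.75,107.25),(414.75,110.75),p[0][2]-.0355)
c=(c1+c2)/2
yaw=yb-psi; t=cb[:2]-R(yaw)[:2,:2]@c
print(t,yaw,manip.ik([*t,.08],R(yaw)))
x,y,_z=p[0]; 
manip.move_l([x,y,.16],speed=.12)
manip.goto([*t,.16],R(yaw)); manip.move_l([*t,.122],speed=.06); manip.pause(.4)
a,_=snap("held3"); print(monitor.read_force(),monitor.read_time_s(),monitor.read_tcp_pos())
cv2.imwrite("pics/held3c.png",cv2.resize(a[40:340,170:470],(600,600),interpolation=cv2.INTER_CUBIC)[...,::-1])
E
```

```text
psi -0.0183 c(hole) [-0.0006  0.0017] c(edge) [-0.0011  0.0007] width 0.0884
[0.51689576 0.27045704] 0.27191711979756483 [-0.49237974  0.80171316 -0.11884638  1.7978881   0.1633263   0.55149016
 -2.01356664]
[ 0.35411385  0.46685637 -7.58951994] 23.3167 [0.51695814 0.27047693 0.12214717]
```

View pics/held3c.png

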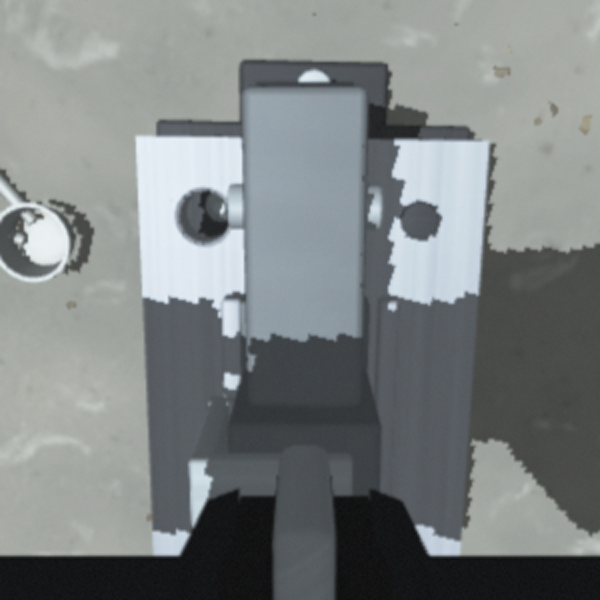

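The plate is unchanged in the hand, and the pin is visible through the hole near crop (214,206), which is full-image px (277,143). I'll check that against the predicted pin pixel numerically.

```bash
python3 - <<'E'
from h import *
d=np.load("est.npz"); cb,yb=d["cb"],float(d["yb"])
im,p=load("held3"); ci=optics.camera_info("wrist")
T=np.eye(4);T[:3,:3]=p[1];T[:3,3]=p[0];E=np.linalg.inv(T@ci["hand_eye"])
def pr(X): q=ci["intrinsics"]@(E[:3,:3]@X+E[:3,3]); return (q[:2]/q[2]).round(1)
c,s=np.cos(yb),np.sin(yb)
h=np.array([cb[0]+c*.055-s*.028,cb[1]+s*.055+c*.028,0])
for z in (.052,.0865): print(z,pr(h+[0,0,z]))
g=cv2.cvtColor(im,cv2.COLOR_BGR2GRAY)[132:164,256:288]
for i,r in enumerate(g): print(132+i,' '.join(f"{v:3d}" for v in r))
E
```

```text
0.052 [278.6 142.7]
0.0865 [271.8 148.2]
132 234 235 235 235 234 234 233 233 234 235 236 234 232 231 228 226 226 228 228 230 233 233 232 230 228 228 230 231 215 176 160 148
133 235 235 235 235 235 234 234 234 234 234 229 225 217 214 205 202 203 209 212 218 227 232 232 231 228 229 232 230 192 155 147 143
134 235 235 235 235 234 234 235 233 227 218 200 188 171 164 158 151 152 146 150 174 204 218 223 228 228 229 232 226 190 165 160 161
135 235 235 235 235 234 234 233 224 198 161 145 144 139 136 127 104 102  85  88 134 161 169 190 212 221 228 230 216 184 172 170 169
136 235 236 235 235 233 229 217 193 164 123  98 104  99  97  85  60  50  45  51  87 118 117 147 176 198 217 227 215 189 180 179 178
137 235 236 235 234 228 206 162 146 134 110  89  92  93  89  63  41  39  44  60  78  89  96 114 142 167 191 216 208 192 188 187 187
138 234 235 235 233 213 162 112 109  93  84  86  92  93  90  60  41  40  55  73  82  85  86  89 104 134 163 190 190 194 194 193 194
139 233 235 234 225 185 138  97  81  79  84  89  92  93  91  60  40  44  64  79  85  85  85  84  87  96 130 167 172 191 198 199 197
140
[... 2464 characters left out ...]
  77 101 126 155 182 214 227 228 227 227
159 233 233 234 234 232 224 203 176 158 141 118 101  89  82  80  80  78  79  80  80  87 102 118 142 163 183 207 226 230 228 227 227
160 233 233 234 234 233 232 230 213 186 167 152 124 116 111 102  91  92  94  99 107 126 144 157 170 185 205 224 230 230 228 227 226
161 232 233 234 233 232 232 233 230 219 202 185 152 148 149 140 115 123 131 139 147 166 177 187 199 209 221 227 231 230 228 227 227
162 231 232 233 234 232 232 233 232 231 230 221 205 187 179 172 151 160 169 174 180 190 203 216 224 225 226 228 231 230 227 227 226
163 231 232 233 233 232 232 232 232 231 233 233 231 224 215 208 205 200 202 205 210 216 227 230 229 227 225 228 231 230 228 227 227
```

The predictions match the observations within about 0.3 px: hole at (271.8,148.2), pin barrel at about (280.5,141.5). Lowering.

```bash
python3 - <<'E'
from h import *
p=np.array(monitor.read_tcp_pos())
for z,s in ((.1,.04),(.084,.03),(.0795,.01)):
    r=manip.move_l([p[0],p[1],z],speed=s,until_force=12); print(z,r,monitor.read_tcp_pos().round(4) if hasattr(monitor.read_tcp_pos(),'round') else monitor.read_tcp_pos(),np.round(monitor.read_force(),2))
    if r: break
manip.pause(.4); snap("seat"); print(monitor.read_width(),monitor.read_time_s())
E
```

```text
0.1 False [0.5171 0.2705 0.1   ] [ 0.76 -0.44 -7.73]
0.084 False [0.517  0.2705 0.0839] [-0.4  -0.31 -7.92]
0.0795 False [0.5176 0.2708 0.08  ] [ 0.66  0.27 -2.13]
0.009857927842682718 25.75
```

The plate was taken up between TCP z 84 and 80 mm, which fits seating flush at 81.5 mm, and only the coupler's weight remains on the wrist. Next I'll pull the latch.

```bash
python3 - <<'E'
from h import *
p=np.array(monitor.read_tcp_pos()); Rm=np.array(monitor.read_orientation()); y=-Rm[:,1]; y[2]=0
print("pull dir",y.round(3))
for s in (.006,.012,.0185,.0215):
    r=manip.move_l(p+y*s,speed=.03,until_force=13); f=np.array(monitor.read_force())
    print(s,r,"moved",(np.array(monitor.read_tcp_pos())-p).dot(y).round(4),"Fy",f.dot(y).round(2),"Fz",f[2].round(2))
    if r: break
manip.pause(.3); snap("pulled"); print(monitor.read_width(),monitor.read_force(),monitor.read_time_s())
E
```

```text
pull dir [-0.268  0.963  0.   ]
0.006 False moved 0.0054 Fy -3.53 Fz 2.7
0.012 False moved 0.0119 Fy -3.33 Fz 4.36
0.0185 False moved 0.0184 Fy -4.27 Fz 3.11
0.0215 False moved 0.0212 Fy -5.1 Fz 1.53
0.009462753854273831 [ 1.92111655 -3.7691091   1.72479303] 27.425
```

The force followed the spring up to about 5 N at 21 mm, so the latch is open. I'll lift carefully, watching the weight.

```bash
python3 - <<'E'
from h import *
p=np.array(monitor.read_tcp_pos())
ok=True
for dz in (.003,.006,.010,.016):
    r=manip.move_l(p+[0,0,dz],speed=.03); manip.pause(.1); f=np.array(monitor.read_force()); print(dz,f.round(2),np.array(monitor.read_tcp_pos()).round(4))
    if f[2]<-5.5: ok=False; print("plate comes along?"); break
if ok:
    manip.move_l(p+[0,0,.04],speed=.06); manip.move_l(p+[0,0,.125],speed=.08); manip.pause(.5)
    snap("end"); im=optics.snapshot("side"); cv2.imwrite("pics/side_end.png",im[...,::-1])
    print(np.round(monitor.read_force(),2),monitor.read_tcp_pos(),monitor.read_width(),monitor.read_gripper_force())
print(monitor.read_time_s())
E
```

```text
0.003 [-0.04 -3.66 -2.59] [0.5109 0.2908 0.0824]
0.006 [-1.25 -5.36 -3.13] [0.5111 0.291  0.0857]
0.01 [-1.07 -4.51 -1.82] [0.5118 0.2915 0.0902]
0.016 [-0.06 -3.93 -1.15] [0.5122 0.2915 0.0963]
[ 0.41 -0.39 -3.41] [0.5117751  0.29128917 0.20483404] 0.009976624105216023 39.999269004911184
31.3167
```

Only the coupler's weight (about 3 N) is on the wrist now. I'll check numerically that the plate still lies on the bottom half.

```bash
python3 - <<'E'
from h import *
d=np.load("est.npz"); cb,yb=d["cb"],float(d["yb"])
a=cv2.imread("pics/side0.png").astype(int); b=cv2.imread("pics/side_end.png").astype(int)
ci=optics.camera_info("side");E=np.linalg.inv(ci["extrinsics"])
def pr(X): q=ci["intrinsics"]@(E[:3,:3]@X+E[:3,3]); return q[:2]/q[2]
c,s=np.cos(yb),np.sin(yb)
q=np.array([pr(np.array([cb[0]+c*x-s*y,cb[1]+s*x+c*y,.046])) for x,y in((.075,.045),(.075,-.045),(-.075,-.045),(-.075,.045))])
print("predicted top-face corners",q.round(1).tolist())
m=((b.min(2)>125)&(np.abs(b-a).sum(2)>100)).astype(np.uint8); w=np.zeros_like(m); cv2.fillPoly(w,[cv2.convexHull(q.astype(np.int32))],1)
W=cv2.dilate(w,np.ones((31,31)))
n,L,S,C=cv2.connectedComponentsWithStats(m*W); 
pts=np.argwhere(m*W)[:,::-1].astype(np.int32); h=cv2.convexHull(pts)
print("area pred",w.sum(),"bright",(m*W).sum(),"inside",(m*w).sum()); print(cv2.approxPolyDP(h,4,True)[:,0].tolist())
E
```

```text
predicted top-face corners [[253.9, 316.2], [261.9, 290.7], [323.0, 294.5], [318.9, 320.6]]
area pred 1767 bright 988 inside 661
[[322, 296], [318, 326], [255, 321], [262, 292], [288, 278]]
```

The plate's corners match the closed pose within about 1.5 px. Handing in.

```bash
python3 -c "
from h import *
print(order.finish_job(),monitor.read_time_s())"
```

```text
the job is handed in; nothing more can be done
the job is handed in; nothing more can be done
```

I handed the job in at about 31 s: the mould is closed, and the coupler is unlatched and held still in the air, by my estimate about 8 cm clear above the ball; the verdict was not shown to me.

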